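# Walk the counter showcase home and bolt it

### The job

Walk the heavy showcase away from you into its aluminium bay by pushing its two dark steel corner posts in turn, a little at a time, until it is pressed firmly against the bay's stop bar and sits square and flush on it at both far corners. Push gently throughout, for it is full of glass, and never touch the glass window between the posts. Then slide the red-knobbed bolt fully across behind it and let go, leaving the other things on the counter where they are.

Things in the scene. Friction and masses are not known exactly. Their poses are not given: they have to be found in the camera images.
- showcase: low flat steel and glass showcase of packets, about 1.1 kg (weight and counter grip vary by a quarter), 130 deep (x) by 260 wide (y) by 70 high; origin at the centre of its underside; x away from the robot, y left, z up. Slides on the bare counter; one corner pushed alone turns it as well as advancing it; takes some 3 to 10 N pushed level or rising, more if borne down on; over 30 N is too hard
- window: fragile glass pane in the middle of the showcase's near face, between the posts, 158 wide (y) by 52 high (z), flush with the posts; origin at its centre, axes as the showcase; not to be touched
- near_left (a point): push point on the left near post, 30 above the counter, at showcase x = -65, y = 107; axes as the showcase. The near face (x = -65) is a plain upright plane: dark steel posts, full height, 50 wide, at y = 80 to 130 and -80 to -130, the window between
- near_right (a point): push point on the right near post: on the near face (showcase x = -65), y = -107, 30 above the counter; axes as the showcase. Home, the near face stands as far from the stop bar as the showcase is deep: at bay x = -148 to -130
- far_left (a point): bottom far left corner of the showcase, x = 65, y = 130; axes as the showcase
- far_right (a point): bottom far right corner of the showcase, x = 65, y = -130; axes as the showcase
- bay: aluminium bay on the counter, open towards the robot; origin on the counter; x away from the robot, y left, z up. Two fixed cheeks 22 high, inner faces at y = 137 and -137 from x = 8 back to x = -55, then flaring to y = 155 and -155 at x = -88. Between them a rigid stop bar along y, 290 wide, 30 high, clamped square, its near face anywhere from x = -18 to 0: not measured, to be found by feel
- bolt (a joint): how far the bolt is slid across, m: 0 = drawn back, 0.055 = fully across (its hard end). It runs along the bay's +y with about 2 N of friction and stays where left; a showcase standing out of the bay blocks it. Its grey guide, 52 high, stands right of the mouth at bay x = -140 to -180, y = -160 to -250
- bolt_knob (a point): in the upper part of the bolt's upright red knob (16 in diameter, top 84 above the counter), 74 above the counter, at bay x = -160, y = -200 + the bolt's travel; the part above 52 stands free of the guide. The steel rod, 11 thick, 40 above the counter, ends 50 in the bay's +y from the knob axis; axes as the bay
- sweet_jar: amber glass jar with red lid, 84 in diameter, 115 high, left of the bay; origin at the centre of its underside; leave alone
- pen_cup: green open cup, 72 in diameter, 85 high, right of the bay; origin at the centre of its underside; leave alone
- soap_carton: red carton 60 x 120 x 55 high beyond the stop; origin at the centre of its underside; leave alone
- card_reader: black card reader with grey keys, 150 x 75 x 25 high, on the left; origin at the centre of its underside; leave alone
- stapler: red and black stapler, 130 x 34 x 50 high, on the right; origin at the centre of its underside; leave alone
- balm_tin: blue tin, 56 in diameter, 45 high, on the left; origin at the centre of its underside; leave alone

How it is judged:
By the outcome, as a careful person would: the job done as asked, in the order asked, and still so for the second after the job is handed in, with the robot touching nothing.
It also fails if it takes over 72 s, if anything falls off the work surface, if the arm or the gripper's body presses on something with over 40 N, if the wrist force passes 120 N, or if a joint passes its speed limit or range.

### The arm

A 6-joint arm with a two-finger parallel gripper is mounted at the origin on the work surface. World frame = base frame: x ahead of the robot, y to its left, z up, the work surface at z = 0. Lengths are in mm, angles in degrees, forces in N, time in s.
With the tool pointing down it reaches from about 350 to 925 mm from the base axis. Payload 6.4 kg.
Tool frame: the origin (TCP) lies where the fingers leave the gripper's body, on its centre line; the fingertips stand 73 mm ahead of it and the grasp point (between the pads) lies 54 mm ahead of it; z points along the fingers, y is the line along which they close (so a half turn about z gives the same grasp; the last joint's range is limited). The gripper opens to 85 mm and grips with 20 to 120 N. Pads are 22 mm wide; open, the fingers measure 114 mm over their backs; the gripper's body (76 mm by 85 mm) begins 54 mm behind the grasp point. The pads swing forward as they close: fully open they stand 13 mm farther back than shut.
Start: joints at [53.68, 14.043, 89.255, -0, 76.702, -9.975], TCP at [288.449, 582.505, 303.89] pointing down, gripper open.
Joint ranges: [-179.41, 179.41], [-58.25, 129.5], [7.25, 145.43], [-54.29, 234.29], [11.92, 165.04], [-157.13, 157.13]. Speed limits (degrees/s): [147.25, 147.25, 180, 180, 180, 180].

### API

Orientations are given as a 3x3 rotation matrix whose columns are the frame's x, y, z axes.
In Python, from station import manip, viewer, sign_off gives the robot as it stands.
- The arm moves only by the shell command python3 -m jog 'ROWS' [FORCE]. ROWS is JSON, a list of rows, each an object of numbers: "grip": the closure, from -1 (fully open) to 1 (shut); "dx", "dy", "dz": the shift along the tool's x, y, z in mm; "rx", "ry", "rz": the turn, a rotation vector about the tool's x, y, z in rad. A call has 1 to 20 rows; each row is the pose to reach, as a shift and turn from the pose commanded when the call began, along the tool's axes at that moment; what a row does not reach only later rows make up. A row lasts 1/10 s, in which the tool goes at most 50 mm and 8.59 degrees, less where a joint would pass 70% of its speed; a pose out of reach is approached as far as the arm can. A call with a gripper value outside its range is refused whole. The fingers move at their own pace and stop on an object; FORCE is the grip in N (left out, the last holds). Time passes only in rows, so rows that repeat a pose let the fingers close. It gives the time, the measured TCP pose, the force, the opening and the grip force at its end, in the units of the state.
- manip.state(): the state, without advancing time (a new reading comes with each control period).
- viewer.snapshot(name): name is "scene" or "top" or "wrist"; returns a dict with "color" (400x640x3 uint8, red, green, blue), "fx", "fy", "cx", "cy" (pixels), "k1" (the pictures are not rectified: a ray, as slopes to the right and down, at radius r is drawn at 1 + k1 r^2 times it, then the intrinsics apply), "xyz" and "attitude" of the camera in the world; the wrist camera has in their place "mount" (4x4, takes a point from camera to tool coordinates, whose origin is the TCP and whose axes are the flange's). Camera axes: x right, y down, z forward; pixel columns grow to the right and rows downward; lengths in mm; the calibration is good to about 2 mm. A picture is of the moment at which its call begins: read the wrist's pose just before it. There is no depth.
- sign_off(): hands the job in; it is judged then, once.
The state is a dict: "time_s": time; "joints": joint angles; "qd": joint speeds; "joint_efforts": joint torques, N m; "tool_pos": TCP position; "tcp_rot": TCP orientation; "wrist_force": force on the tool from outside, world axes, zero at the start; "wrist_torque": the same for the moment, N m; "gripper_width": finger opening in mm; "finger_force": force on a finger pad.
Only numpy, scipy, OpenCV 4.12 (cv2) and the standard library are available. Lean on these libraries where they do the work, as an engineer would, in place of code of your own. Each camera call takes 0.05 s, during which the arm holds its last target. There are 200 camera calls.

## Working session

There is one attempt and no reset: what is moved stays moved. The work goes in short steps, Python scripts to look and compute and a shell command to move; the robot and the scene stay as the last step left them, time stands still between calls to the robot, and variables do not carry over. Pictures are saved under pics/ and viewed, at most 10 in all, crops included, and the job is handed in when it is done.

```bash
ls; mkdir -p pics; python3 - <<'E'
from station import manip, viewer
import cv2,json
for n in("scene","top"):
    s=viewer.snapshot(n); cv2.imwrite(f"pics/{n}0.png",s["color"][:,:,::-1])
    print(n,{k:(v.tolist() if hasattr(v,'tolist') else v) for k,v in s.items() if k!="color"})
print(manip.state())
E
```

```text
pics
scene {'fx': 511.00777800617533, 'fy': 511.00777800617533, 'cx': 315.01109622975855, 'cy': 205.13488336010778, 'k1': -0.00552434678602715, 'xyz': [1456.6070445063206, -708.2558781039479, 1588.5816586743183], 'attitude': [[0.6388591648237822, 0.6121807740853563, -0.46593311468590987], [0.7692739574049697, -0.5152197699187342, 0.37784410428559434], [-0.008749055900850499, -0.5998193799179384, -0.8000875986388638]]}
top {'fx': 417.80715637436435, 'fy': 417.80715637436435, 'cx': 319.11046342154395, 'cy': 194.88266952450655, 'k1': 0.033036316986309835, 'xyz': [466.9690956303714, 10.477247122014175, 1448.1454904861112], 'attitude': [[0.02669489688291124, -0.9962575967593265, 0.08220817100351076], [-0.9996428084584126, -0.02670974103659583, 0.0009193645283133247], [0.00127983506307274, -0.08220334928146002, -0.9966147557552628]]}
{'time_s': 0.1, 'joints': array([ 5.36814633e+01,  1.40786282e+01,  8.93190679e+01,  1.28095127e-03,
        7.67023822e+01, -9.97542483e+00]), 'qd': array([ 0.03457768, -0.04882655, -0.22207399,  0.05795285, -0.01889103,
        0.04220813]), 'joint_efforts': array([ 6.57094060e-04, -4.30669391e+01, -3.27131152e+01, -9.78154867e-05,
        2.79188862e-03, -1.48920748e-05]), 'tool_pos': array([288.19679853, 582.18790156, 302.89632991]), 'tcp_rot': array([[-8.96150330e-01,  4.43749343e-01, -1.05205274e-03],
       [ 4.43750472e-01,  8.96149304e-01, -1.39449018e-03],
       [ 3.23992231e-04, -1.71652173e-03, -9.99998474e-01]]), 'wrist_force': array([1.39607947, 0.16561264, 0.41722018]), 'wrist_torque': array([-0.00428143, -0.04957475,  0.02521025]), 'finger_force': 0.0, 'gripper_width': 85.4252118670699}
```

View pics/scene0.png

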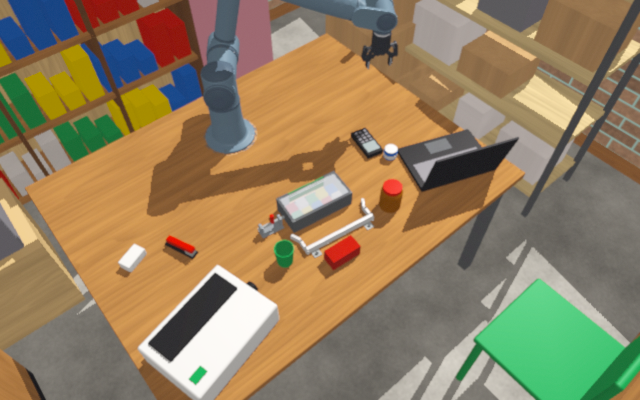

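View pics/top0.png

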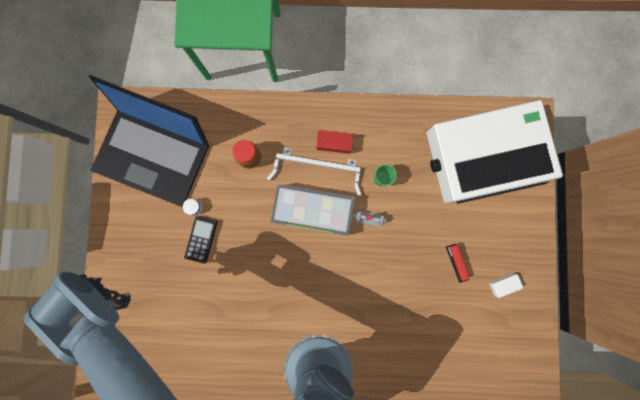

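The scene picture shows the showcase at about (315,200), the bay beyond it at (335,235), and the knob at (271,218). In the top picture the showcase is at (313,210), the stop bar runs (280,158)–(360,168), and the bolt is at (370,218). I'll enlarge both for pixel positions.

```bash
python3 - <<'E'
import cv2
a=cv2.imread("pics/top0.png")[125:245,255:415]; cv2.imwrite("pics/topc.png",cv2.resize(a,None,fx=5,fy=5,interpolation=cv2.INTER_CUBIC))
a=cv2.imread("pics/scene0.png")[160:270,245:395]; cv2.imwrite("pics/scenec.png",cv2.resize(a,None,fx=5,fy=5,interpolation=cv2.INTER_CUBIC))
E
```

```text
(no output)
```

View pics/topc.png

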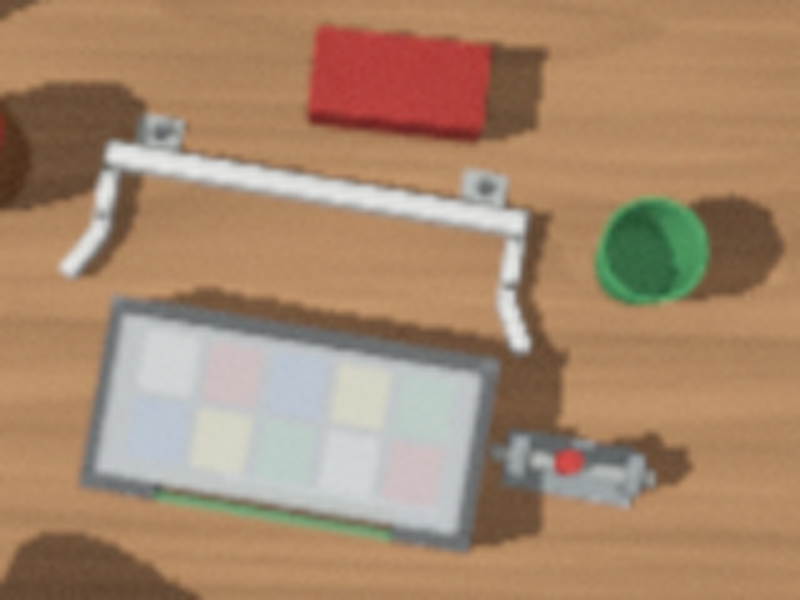

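View pics/scenec.png

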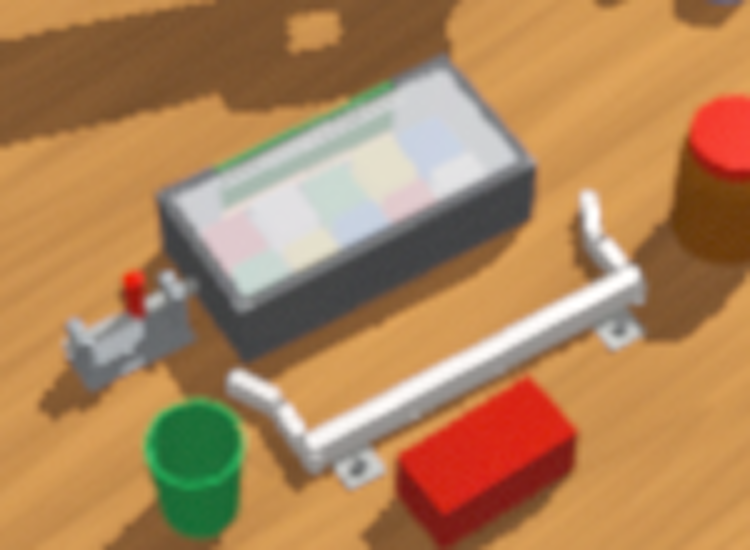

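The top crop shows the showcase's top corners at FL (117,297), FR (497,360), NR (468,550) and NL (83,487). The stop bar's near top edge runs (107,165)–(523,235), the cheek mouth tips are at (68,270) and (520,350), and the knob is at (570,460). In the scene crop the case corners are FL (533,163), FR (243,305), NR (163,195) and NL (440,58), with the knob top at (133,275).

```bash
cat > h.py <<'E'
import numpy as np
from scipy.optimize import least_squares
from station import manip, viewer
def ray(s,u,v,T=None):
    d=np.array([(u-s["cx"])/s["fx"],(v-s["cy"])/s["fy"]]); x=d.copy()
    for _ in range(10): x=d/(1+s["k1"]*(x@x))
    r=np.array([*x,1.])
    if T is None: return np.array(s["xyz"]),np.array(s["attitude"])@r
    M=T@np.array(s["mount"]); return M[:3,3],M[:3,:3]@r
def tri(rs):
    A=sum(np.eye(3)-np.outer(d,d)/(d@d) for o,d in rs); b=sum((np.eye(3)-np.outer(d,d)/(d@d))@o for o,d in rs)
    return np.linalg.solve(A,b)
def plane(r,z): o,d=r; return o+d*(z-o[2])/d[2]
def fit(local,world):
    L=np.array(local,float);W=np.array(world)[:,:2]
    f=lambda p:((L@np.array([[np.cos(p[2]),np.sin(p[2])],[-np.sin(p[2]),np.cos(p[2])]])+p[:2])-W).ravel()
    r=least_squares(f,[600,0,0]); return r.x[:2].round(1),np.degrees(r.x[2]).round(2),r.fun.reshape(-1,2).round(1)
def toworld(p,a,l): a=np.radians(a); return np.array(p)+np.array([[np.cos(a),-np.sin(a)],[np.sin(a),np.cos(a)]])@np.array(l)
E
python3 - <<'E'
from h import *
np.set_printoptions(suppress=True,precision=1)
t=viewer.snapshot("top");s=viewer.snapshot("scene")
T=lambda c:ray(t,254.6+c[0]/5,124.6+c[1]/5); S=lambda c:ray(s,244.6+c[0]/5,159.6+c[1]/5)
tc=[(117,297),(497,360),(468,550),(83,487)];sc=[(533,163),(243,305),(163,195),(440,58)]
P=[tri([T(a),S(b)]) for a,b in zip(tc,sc)]; print(np.array(P))
L=[(65,130),(65,-130),(-65,-130),(-65,130)]
print("case",fit(L,P)); print("top@70",fit(L,[plane(T(a),70) for a in tc])); print("scene@70",fit(L,[plane(S(a),70) for a in sc]))
print("knob",tri([T((570,460)),S((133,275))]))
b=[plane(T(c),30) for c in [(107,165),(523,235),(528,212),(112,142)]]; print("bar",np.array(b))
print("bar L/R scene top ends", tri([T((107,165)),S((630,262))]))
tips=[plane(T(c),22) for c in [(68,270),(520,350)]]; print("tips",np.array(tips))
E
```

```text
[[ 613.9  150.    72.3]
 [ 578.6 -101.5   78. ]
 [ 455.   -83.7   70.7]
 [ 487.4  167.8   68.1]]
case (array([533.7,  33.2]), np.float64(-7.75), array([[ 1.8,  3.2],
       [ 2. , -3. ],
       [-3.2, -3.2],
       [-0.6,  3. ]]))
top@70 (array([532.7,  31.2]), np.float64(-7.82), array([[ 1.6,  2.2],
       [ 1.3, -2.6],
       [-1.9, -1.5],
       [-1. ,  1.9]]))
scene@70 (array([533.7,  35.8]), np.float64(-7.87), array([[ 2.6,  3. ],
       [ 5.1, -5.2],
       [-5.7, -3.9],
       [-1.9,  6.2]]))
knob [ 513.4 -149.8   89.1]
bar [[ 708.2  163.    30. ]
 [ 667.5 -123.2   30. ]
 [ 683.5 -126.3   30. ]
 [ 724.2  160.1   30. ]]
bar L/R scene top ends [709.  164.3  32.3]
tips [[ 636.   188.    22. ]
 [ 589.2 -123.4   22. ]]
```

```bash
cat >> h.py <<'E'
O=np.array([700.,22.]);YAW=-8.1
from scipy.spatial.transform import Rotation as R
def Rt(tilt=0.1,yaw=YAW):
    a=np.radians(yaw);y=np.array([-np.sin(a),np.cos(a),0]);z=np.array([0,0,-1.]);x=np.cross(y,z)
    return np.c_[x,y,z]@R.from_rotvec([0,-tilt,0]).as_matrix()
C=np.array([-11.,0,73])  # leading fingertip edge in tool frame
def tip():
    s=manip.state();p=s["tool_pos"]+s["tcp_rot"]@C;a=np.radians(YAW);d=p[:2]-O
    return s,np.array([d[0]*np.cos(a)+d[1]*np.sin(a),-d[0]*np.sin(a)+d[1]*np.cos(a),p[2]])
def plan(bx,by,z,tilt=0.1):
    s,_=tip();Rn=Rt(tilt);p=np.array([*toworld(O,YAW,[bx,by]),z])-Rn@C
    Q=s["tcp_rot"];print("d",(Q.T@(p-s["tool_pos"])).round(1),"r",R.from_matrix(Q.T@Rn).as_rotvec().round(3),"p",p.round(0))
E
python3 -c "
from h import *
plan(-275,-121,150)"
```

```text
d [-377.  -526.    82.2] r [-0.017 -0.1   -0.318] p [393. -56. 222.]
```

```bash
python3 -m jog '[{"grip":1,"dx":-377,"dy":-526,"dz":82,"rx":-0.017,"ry":-0.1,"rz":-0.318},{"grip":1,"dx":-377,"dy":-526,"dz":82,"rx":-0.017,"ry":-0.1,"rz":-0.318},{"grip":1,"dx":-377,"dy":-526,"dz":82,"rx":-0.017,"ry":-0.1,"rz":-0.318},{"grip":1,"dx":-377,"dy":-526,"dz":82,"rx":-0.017,"ry":-0.1,"rz":-0.318},{"grip":1,"dx":-377,"dy":-526,"dz":82,"rx":-0.017,"ry":-0.1,"rz":-0.318},{"grip":1,"dx":-377,"dy":-526,"dz":82,"rx":-0.017,"ry":-0.1,"rz":-0.318},{"grip":1,"dx":-377,"dy":-526,"dz":82,"rx":-0.017,"ry":-0.1,"rz":-0.318},{"grip":1,"dx":-377,"dy":-526,"dz":82,"rx":-0.017,"ry":-0.1,"rz":-0.318},{"grip":1,"dx":-377,"dy":-526,"dz":82,"rx":-0.017,"ry":-0.1,"rz":-0.318},{"grip":1,"dx":-377,"dy":-526,"dz":82,"rx":-0.017,"ry":-0.1,"rz":-0.318},{"grip":1,"dx":-377,"dy":-526,"dz":82,"rx":-0.017,"ry":-0.1,"rz":-0.318},{"grip":1,"dx":-377,"dy":-526,"dz":82,"rx":-0.017,"ry":-0.1,"rz":-0.318},{"grip":1,"dx":-377,"dy":-526,"dz":82,"rx":-0.017,"ry":-0.1,"rz":-0.318},{"grip":1,"dx":-377,"dy":-526,"dz":82,"rx":-0.017,"ry":-0.1,"rz":-0.318},{"grip":1,"dx":-377,"dy":-526,"dz":82,"rx":-0.017,"ry":-0.1,"rz":-0.318},{"grip":1,"dx":-377,"dy":-526,"dz":82,"rx":-0.017,"ry":-0.1,"rz":-0.318},{"grip":1,"dx":-377,"dy":-526,"dz":82,"rx":-0.017,"ry":-0.1,"rz":-0.318},{"grip":1,"dx":-377,"dy":-526,"dz":82,"rx":-0.017,"ry":-0.1,"rz":-0.318}]'
python3 - <<'E'
from h import *
import cv2
s,t=tip();print(t,s["wrist_force"],s["gripper_width"]);plan(-275,-121,33)
w=viewer.snapshot("wrist");cv2.imwrite("pics/w1.png",w["color"][:,:,::-1])
print(w["mount"])
E
```

```text
time_s: 2.0
tool_pos: [392.9, -54.9, 221.9]
tcp_rot: [[-0.985, 0.138, 0.1], [0.138, 0.99, -0.013], [-0.101, 0.001, -0.995]]
wrist_force: [-0.1, 0.6, 0.4]
gripper_width: 0.3
finger_force: 0.0
[-274.92039523 -119.29562801  150.42943912] [-0.1079559   0.60452936  0.43097299] 0.2753591183487949
d [ 11.9  -1.7 116.8] r [0.001 0.001 0.003] p [393. -56. 105.]
[[-1.25423305e-03 -9.51385223e-01 -3.08000948e-01  7.81972934e+01]
 [ 9.99998978e-01 -9.81866288e-04 -1.03927826e-03 -2.69510025e-01]
 [ 6.86338230e-04 -3.08001937e-01  9.51385482e-01 -7.10340664e+01]
 [ 0.00000000e+00  0.00000000e+00  0.00000000e+00  1.00000000e+00]]
```

View pics/w1.png

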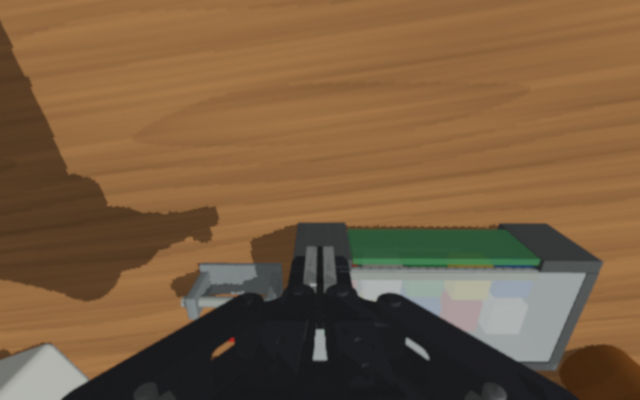

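The wrist view shows the near face: right post's bottom corners at (297,223) and (347,223), left post's at (500,224) and (547,224), with the fingers centred on the right post. Locating the face line from this.

```bash
python3 - <<'E'
from h import *
s,_=tip();w=viewer.snapshot("wrist");T=np.eye(4);T[:3,:3]=s["tcp_rot"];T[:3,3]=s["tool_pos"]
a=np.radians(YAW);B=np.array([[np.cos(a),np.sin(a)],[-np.sin(a),np.cos(a)]])
for u,v in [(297,223),(347,223),(500,224.5),(547,224.5)]: print(B@(plane(ray(w,u,v,T),0)[:2]-O))
E
python3 -m jog '[{"grip":1,"dx":6,"dy":-1,"dz":50},{"grip":1,"dx":12,"dy":-2,"dz":90},{"grip":1,"dx":12,"dy":-2,"dz":117},{"grip":1,"dx":12,"dy":-2,"dz":117},{"grip":1,"dx":12,"dy":-2,"dz":117}]'
```

```text
[-229.14853953 -143.60823032]
[-229.19537921  -90.85703636]
[-227.6413607    70.34910646]
[-227.73816145  119.38567503]invalid input at $[0]: expected keys grip, dx, dy, dz, rx, ry, rz
```

```bash
python3 -m jog '[{"grip":1,"dx":6,"dy":-1,"dz":50,"rx":0,"ry":0,"rz":0},{"grip":1,"dx":12,"dy":-1,"dz":90,"rx":0,"ry":0,"rz":0},{"grip":1,"dx":12,"dy":-1,"dz":117,"rx":0,"ry":0,"rz":0},{"grip":1,"dx":12,"dy":-1,"dz":117,"rx":0,"ry":0,"rz":0},{"grip":1,"dx":12,"dy":-1,"dz":117,"rx":0,"ry":0,"rz":0}]' && python3 -c "
from h import *
s,t=tip();print(t,s['time_s'])"
```

```text
time_s: 2.6
tool_pos: [392.9, -56.8, 104.8]
tcp_rot: [[-0.985, 0.14, 0.1], [0.14, 0.99, -0.013], [-0.101, 0.001, -0.995]]
wrist_force: [-0.2, -0.4, 0.7]
gripper_width: -0.2
finger_force: 0.0
[-274.63169706 -121.23342077   33.25314062] 2.6
```

```bash
python3 -m jog '[{"grip":1,"dx":-15,"dy":0,"dz":1.5,"rx":0,"ry":0,"rz":0},{"grip":1,"dx":-30,"dy":0,"dz":3,"rx":0,"ry":0,"rz":0},{"grip":1,"dx":-36,"dy":0,"dz":3.6,"rx":0,"ry":0,"rz":0},{"grip":1,"dx":-39,"dy":0,"dz":3.9,"rx":0,"ry":0,"rz":0},{"grip":1,"dx":-41,"dy":0,"dz":4.1,"rx":0,"ry":0,"rz":0},{"grip":1,"dx":-43,"dy":0,"dz":4.3,"rx":0,"ry":0,"rz":0},{"grip":1,"dx":-45,"dy":0,"dz":4.5,"rx":0,"ry":0,"rz":0},{"grip":1,"dx":-47,"dy":0,"dz":4.7,"rx":0,"ry":0,"rz":0},{"grip":1,"dx":-49,"dy":0,"dz":4.9,"rx":0,"ry":0,"rz":0},{"grip":1,"dx":-51,"dy":0.5,"dz":5.1,"rx":0,"ry":0,"rz":0},{"grip":1,"dx":-53,"dy":1,"dz":5.3,"rx":0,"ry":0,"rz":0}]' && python3 -c "
from h import *
s,t=tip();print(t,s['time_s'])"
```

```text
time_s: 3.7
tool_pos: [444.1, -63.5, 103.6]
tcp_rot: [[-0.985, 0.141, 0.096], [0.14, 0.99, -0.013], [-0.097, 0.001, -0.995]]
wrist_force: [-4.6, -2.4, 0.6]
gripper_width: 0.1
finger_force: 2.2
[-223.33296395 -120.6177107    31.96690932] 3.7
```

```bash
python3 -m jog '[{"grip":1,"dx":-2.5,"dy":0.7,"dz":0.2,"rx":0,"ry":0,"rz":0},{"grip":1,"dx":-5,"dy":1.5,"dz":0.5,"rx":0,"ry":0,"rz":0},{"grip":1,"dx":-7.5,"dy":2.2,"dz":0.7,"rx":0,"ry":0,"rz":0},{"grip":1,"dx":-10,"dy":3,"dz":1,"rx":0,"ry":0,"rz":0},{"grip":1,"dx":-12.5,"dy":3.7,"dz":1.2,"rx":0,"ry":0,"rz":0},{"grip":1,"dx":-15,"dy":4.5,"dz":1.5,"rx":0,"ry":0,"rz":0},{"grip":1,"dx":-17.5,"dy":5.2,"dz":1.7,"rx":0,"ry":0,"rz":0},{"grip":1,"dx":-20,"dy":6,"dz":2,"rx":0,"ry":0,"rz":0}]' && python3 - <<'E'
from h import *
import cv2
s,t=tip();print(t,s['time_s'])
a=viewer.snapshot("top")["color"][125:245,255:415,::-1]; cv2.imwrite("pics/t2.png",cv2.resize(a,None,fx=5,fy=5,interpolation=cv2.INTER_CUBIC))
E
```

```text
time_s: 4.5
tool_pos: [466.5, -60.5, 104.4]
tcp_rot: [[-0.985, 0.141, 0.1], [0.14, 0.99, -0.013], [-0.101, 0.001, -0.995]]
wrist_force: [-4.6, -2.6, -0.2]
gripper_width: -0.2
finger_force: 1.9
[-201.28458984 -114.48386732   32.87194593] 4.5
```

View pics/t2.png

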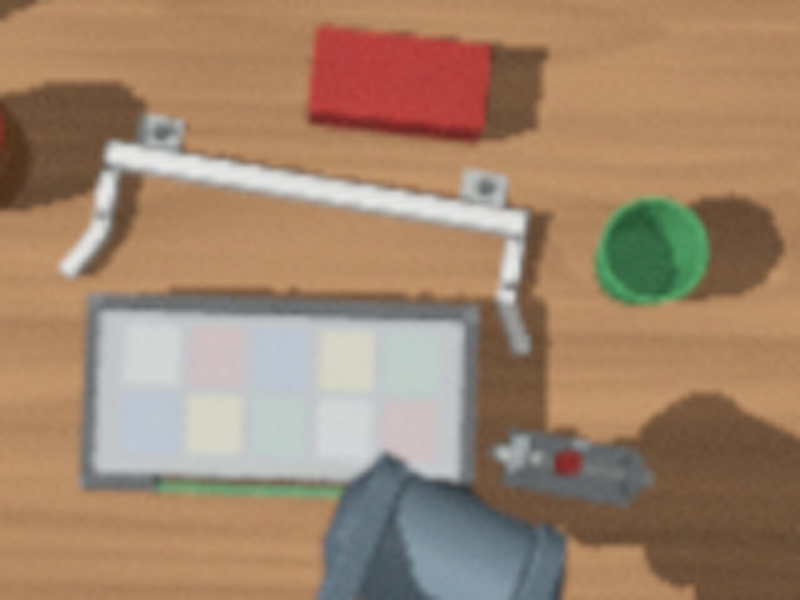

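The top crop now shows case corners FL (90,295), FR (478,307) and NL (80,487), turned left by some degrees.

```bash
cat >> h.py <<'E'
def case(cs,sel=(0,1,2,3),t=None):
    t=t or viewer.snapshot("top");L=[(65,130),(65,-130),(-65,-130),(-65,130)]
    p,a,r=fit([L[i] for i in sel],[plane(ray(t,254.6+c[0]/5,124.6+c[1]/5),70) for c in cs])
    c=toworld([0,0],-YAW,p-O);y=a-YAW
    print("bay c",c.round(1),"yaw",y.round(1),"corners FL FR NR NL pushL pushR",[toworld(c,y,l).round(0).tolist() for l in L+[(-65,107),(-65,-107)]],r.tolist())
E
python3 -c "
from h import *
case([(90,295),(478,307),(80,487)],(0,1,3))
plan(-275,112,33)"
```

```text
bay c [-151.6   -4.8] yaw 7.6 corners FL FR NR NL pushL pushR [[-104.0, 133.0], [-70.0, -125.0], [-199.0, -142.0], [-233.0, 115.0], [-230.0, 93.0], [-202.0, -119.0]] [[1.4, 1.2], [0.1, -1.5], [-1.5, 0.3]]
d [ 73.6 226.4  -7.2] r [ 0.001  0.002 -0.   ] p [425. 174. 105.]
```

```bash
python3 -m jog '[{"grip":1,"dx":30,"dy":0,"dz":-3,"rx":0,"ry":0,"rz":0},{"grip":1,"dx":61,"dy":0,"dz":-6,"rx":0,"ry":0,"rz":0},{"grip":1,"dx":61,"dy":50,"dz":-6,"rx":0,"ry":0,"rz":0},{"grip":1,"dx":61,"dy":100,"dz":-6,"rx":0,"ry":0,"rz":0},{"grip":1,"dx":61,"dy":150,"dz":-6,"rx":0,"ry":0,"rz":0},{"grip":1,"dx":61,"dy":195,"dz":-6,"rx":0,"ry":0,"rz":0},{"grip":1,"dx":61,"dy":207,"dz":-6,"rx":0,"ry":0,"rz":0},{"grip":1,"dx":61,"dy":207,"dz":-6,"rx":0,"ry":0,"rz":0},{"grip":1,"dx":50,"dy":207,"dz":-5,"rx":0,"ry":0,"rz":0},{"grip":1,"dx":42,"dy":207,"dz":-4.2,"rx":0,"ry":0,"rz":0},{"grip":1,"dx":39,"dy":207,"dz":-4,"rx":0,"ry":0,"rz":0}]' && python3 -c "
from h import *
s,t=tip();print(t,s['time_s'])"
```

```text
time_s: 5.7
tool_pos: [458.3, 148.6, 105.1]
tcp_rot: [[-0.984, 0.144, 0.101], [0.143, 0.99, -0.013], [-0.102, 0.001, -0.995]]
wrist_force: [0.1, -0.1, 1.0]
gripper_width: -0.1
finger_force: 0.0
[-238.75548344   91.3123102    33.56779668] 5.7
```

```bash
python3 -m jog '[{"grip":1,"dx":-3,"dy":0,"dz":0.3,"rx":0,"ry":0,"rz":0},{"grip":1,"dx":-5,"dy":0,"dz":0.5,"rx":0,"ry":0,"rz":0},{"grip":1,"dx":-7,"dy":0,"dz":0.7,"rx":0,"ry":0,"rz":0},{"grip":1,"dx":-9,"dy":0,"dz":0.9,"rx":0,"ry":0,"rz":0},{"grip":1,"dx":-11,"dy":0.5,"dz":1.1,"rx":0,"ry":0,"rz":0},{"grip":1,"dx":-13,"dy":1,"dz":1.3,"rx":0,"ry":0,"rz":0},{"grip":1,"dx":-15.5,"dy":1.5,"dz":1.5,"rx":0,"ry":0,"rz":0},{"grip":1,"dx":-18,"dy":2,"dz":1.8,"rx":0,"ry":0,"rz":0},{"grip":1,"dx":-20.5,"dy":2.5,"dz":2,"rx":0,"ry":0,"rz":0},{"grip":1,"dx":-23,"dy":3,"dz":2.3,"rx":0,"ry":0,"rz":0},{"grip":1,"dx":-25.5,"dy":3.5,"dz":2.5,"rx":0,"ry":0,"rz":0},{"grip":1,"dx":-28,"dy":4,"dz":2.8,"rx":0,"ry":0,"rz":0},{"grip":1,"dx":-30.5,"dy":4.5,"dz":3,"rx":0,"ry":0,"rz":0},{"grip":1,"dx":-33,"dy":5,"dz":3.3,"rx":0,"ry":0,"rz":0},{"grip":1,"dx":-35.5,"dy":5.5,"dz":3.5,"rx":0,"ry":0,"rz":0},{"grip":1,"dx":-38,"dy":6,"dz":3.8,"rx":0,"ry":0,"rz":0},{"grip":1,"dx":-40.5,"dy":6.5,"dz":4,"rx":0,"ry":0,"rz":0},{"grip":1,"dx":-43,"dy":7,"dz":4.3,"rx":0,"ry":0,"rz":0}]' && python3 - <<'E'
from h import *
import cv2
s,t=tip();print(t,s['time_s'])
a=viewer.snapshot("top")["color"][125:245,255:415,::-1]; cv2.imwrite("pics/t3.png",cv2.resize(a,None,fx=5,fy=5,interpolation=cv2.INTER_CUBIC))
E
```

```text
time_s: 7.5
tool_pos: [499.2, 151.4, 104.0]
tcp_rot: [[-0.985, 0.141, 0.096], [0.14, 0.99, -0.013], [-0.097, 0.001, -0.995]]
wrist_force: [-4.8, 1.8, 2.2]
gripper_width: -0.1
finger_force: 2.5
[-198.95050343   99.86414991   32.4476778 ] 7.5
```

View pics/t3.png

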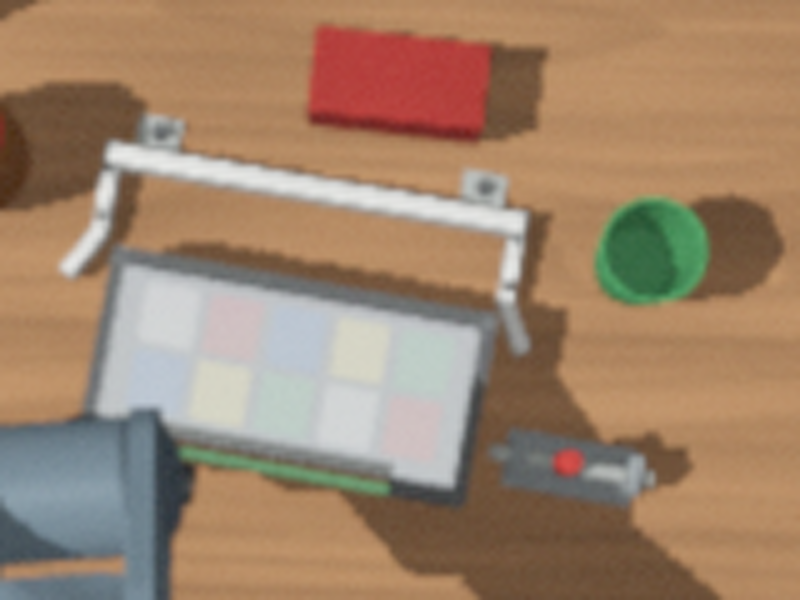

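Case corners are now FL (118,248), FR (497,313) and NR (467,503). It is nearly parallel to the bar and the corners look to be about to enter the cheeks.

```bash
python3 -c "
from h import *
case([(118,248),(497,313),(467,503)],(0,1,2))
plan(-265,-112,33)"
```

```text
bay c [-136.1   -8.6] yaw -0.0 corners FL FR NR NL pushL pushR [[-71.0, 121.0], [-71.0, -139.0], [-201.0, -139.0], [-201.0, 121.0], [-201.0, 98.0], [-201.0, -116.0]] [[1.0, 2.8], [0.8, -2.0], [-1.8, -0.8]]
d [  66.3 -211.7   -7.3] r [ 0.001 -0.001 -0.   ] p [404. -49. 105.]
```

```bash
python3 -m jog '[{"grip":1,"dx":20,"dy":0,"dz":-2,"rx":0,"ry":0,"rz":0},{"grip":1,"dx":41,"dy":0,"dz":-4,"rx":0,"ry":0,"rz":0},{"grip":1,"dx":41,"dy":-50,"dz":-4,"rx":0,"ry":0,"rz":0},{"grip":1,"dx":41,"dy":-100,"dz":-4,"rx":0,"ry":0,"rz":0},{"grip":1,"dx":41,"dy":-150,"dz":-4,"rx":0,"ry":0,"rz":0},{"grip":1,"dx":41,"dy":-200,"dz":-4,"rx":0,"ry":0,"rz":0},{"grip":1,"dx":41,"dy":-215,"dz":-4,"rx":0,"ry":0,"rz":0},{"grip":1,"dx":41,"dy":-215,"dz":-4,"rx":0,"ry":0,"rz":0},{"grip":1,"dx":28,"dy":-215,"dz":-2.8,"rx":0,"ry":0,"rz":0},{"grip":1,"dx":18,"dy":-215,"dz":-1.8,"rx":0,"ry":0,"rz":0},{"grip":1,"dx":13,"dy":-215,"dz":-1.3,"rx":0,"ry":0,"rz":0}]' && python3 -c "
from h import *
s,t=tip();print(t,s['time_s'])" && python3 -m jog '[{"grip":1,"dx":-3,"dy":0,"dz":0.3,"rx":0,"ry":0,"rz":0},{"grip":1,"dx":-5,"dy":0,"dz":0.5,"rx":0,"ry":0,"rz":0},{"grip":1,"dx":-7,"dy":0,"dz":0.7,"rx":0,"ry":0,"rz":0},{"grip":1,"dx":-9,"dy":0,"dz":0.9,"rx":0,"ry":0,"rz":0},{"grip":1,"dx":-11,"dy":0.5,"dz":1.1,"rx":0,"ry":0,"rz":0},{"grip":1,"dx":-13,"dy":1,"dz":1.3,"rx":0,"ry":0,"rz":0},{"grip":1,"dx":-15.5,"dy":2,"dz":1.5,"rx":0,"ry":0,"rz":0},{"grip":1,"dx":-18,"dy":3,"dz":1.8,"rx":0,"ry":0,"rz":0},{"grip":1,"dx":-20.5,"dy":4,"dz":2,"rx":0,"ry":0,"rz":0},{"grip":1,"dx":-23,"dy":5,"dz":2.3,"rx":0,"ry":0,"rz":0},{"grip":1,"dx":-25.5,"dy":6,"dz":2.5,"rx":0,"ry":0,"rz":0},{"grip":1,"dx":-28,"dy":7,"dz":2.8,"rx":0,"ry":0,"rz":0},{"grip":1,"dx":-30.5,"dy":8,"dz":3,"rx":0,"ry":0,"rz":0}]' && python3 - <<'E'
from h import *
s,t=tip();print(t,s['time_s'])
E
```

```text
time_s: 8.7
tool_pos: [458.3, -59.6, 104.8]
tcp_rot: [[-0.985, 0.139, 0.101], [0.139, 0.99, -0.014], [-0.102, 0.001, -0.995]]
wrist_force: [0.2, 0.0, 0.1]
gripper_width: -0.2
finger_force: 0.0
[-209.36952922 -114.80015908   33.25426506] 8.7
time_s: 10.0
tool_pos: [488.6, -56.5, 104.4]
tcp_rot: [[-0.985, 0.141, 0.099], [0.14, 0.99, -0.013], [-0.1, 0.001, -0.995]]
wrist_force: [-4.4, -1.0, -1.6]
gripper_width: -0.2
finger_force: 1.8
[-179.93372135 -107.40471842   32.87913768] 10.0
```

```bash
python3 -m jog '[{"grip":1,"dx":30,"dy":0,"dz":-3,"rx":0,"ry":0,"rz":0},{"grip":1,"dx":58,"dy":0,"dz":-5.8,"rx":0,"ry":0,"rz":0},{"grip":1,"dx":58,"dy":50,"dz":-5.8,"rx":0,"ry":0,"rz":0},{"grip":1,"dx":58,"dy":100,"dz":-5.8,"rx":0,"ry":0,"rz":0},{"grip":1,"dx":58,"dy":150,"dz":-5.8,"rx":0,"ry":0,"rz":0},{"grip":1,"dx":58,"dy":190,"dz":-5.8,"rx":0,"ry":0,"rz":0},{"grip":1,"dx":58,"dy":203,"dz":-5.8,"rx":0,"ry":0,"rz":0},{"grip":1,"dx":58,"dy":203,"dz":-5.8,"rx":0,"ry":0,"rz":0},{"grip":1,"dx":46,"dy":203,"dz":-4.6,"rx":0,"ry":0,"rz":0},{"grip":1,"dx":38,"dy":203,"dz":-3.8,"rx":0,"ry":0,"rz":0},{"grip":1,"dx":32,"dy":203,"dz":-3.2,"rx":0,"ry":0,"rz":0}]' && python3 -c "
from h import *
s,t=tip();print(t,s['time_s'])" && python3 -m jog '[{"grip":1,"dx":-3,"dy":0,"dz":0.3,"rx":0,"ry":0,"rz":0},{"grip":1,"dx":-5,"dy":0,"dz":0.5,"rx":0,"ry":0,"rz":0},{"grip":1,"dx":-7,"dy":0,"dz":0.7,"rx":0,"ry":0,"rz":0},{"grip":1,"dx":-9,"dy":0.5,"dz":0.9,"rx":0,"ry":0,"rz":0},{"grip":1,"dx":-11,"dy":1,"dz":1.1,"rx":0,"ry":0,"rz":0},{"grip":1,"dx":-13,"dy":1.5,"dz":1.3,"rx":0,"ry":0,"rz":0},{"grip":1,"dx":-15.5,"dy":2,"dz":1.5,"rx":0,"ry":0,"rz":0},{"grip":1,"dx":-18,"dy":2.5,"dz":1.8,"rx":0,"ry":0,"rz":0},{"grip":1,"dx":-20.5,"dy":3,"dz":2,"rx":0,"ry":0,"rz":0},{"grip":1,"dx":-23,"dy":4,"dz":2.3,"rx":0,"ry":0,"rz":0},{"grip":1,"dx":-25.5,"dy":5,"dz":2.5,"rx":0,"ry":0,"rz":0},{"grip":1,"dx":-28,"dy":6,"dz":2.8,"rx":0,"ry":0,"rz":0},{"grip":1,"dx":-30.5,"dy":7,"dz":3,"rx":0,"ry":0,"rz":0}]' && python3 - <<'E'
from h import *
import cv2
s,t=tip();print(t,s['time_s'])
a=viewer.snapshot("top")["color"][125:245,255:415,::-1]; cv2.imwrite("pics/t4.png",cv2.resize(a,None,fx=5,fy=5,interpolation=cv2.INTER_CUBIC))
E
```

```text
time_s: 11.1
tool_pos: [487.0, 147.8, 105.1]
tcp_rot: [[-0.985, 0.143, 0.101], [0.143, 0.99, -0.013], [-0.102, 0.001, -0.995]]
wrist_force: [-0.2, -0.1, -0.6]
gripper_width: 0.1
finger_force: 0.0
[-210.24735752   94.58238155   33.61897819] 11.1
time_s: 12.4
tool_pos: [515.7, 151.8, 104.3]
tcp_rot: [[-0.985, 0.141, 0.096], [0.14, 0.99, -0.013], [-0.097, 0.0, -0.995]]
wrist_force: [-4.9, -0.7, 1.9]
gripper_width: -0.2
finger_force: 2.4
[-182.69201778  102.56304776   32.72204845] 12.4
```

View pics/t4.png

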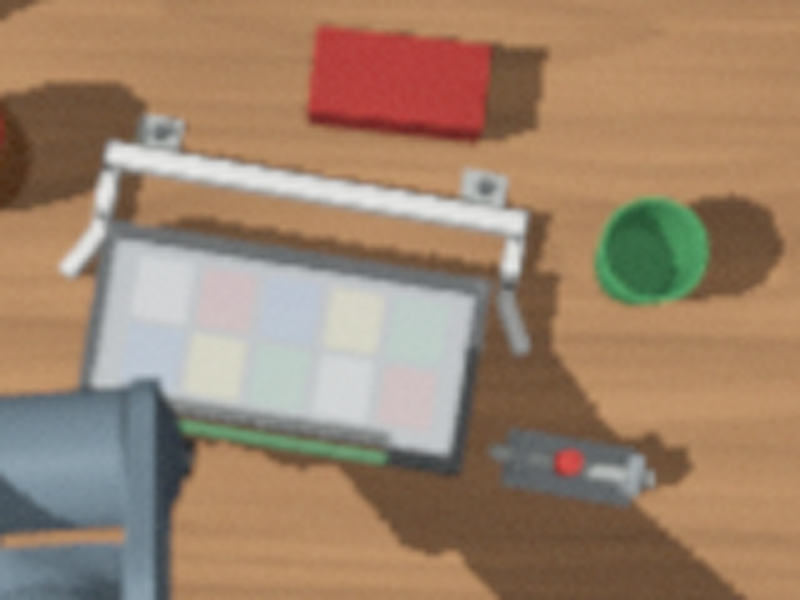

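Corners are FL (108,227), FR (490,283) and NR (463,473). The case is at the mouth between the cheeks and close to centred.

```bash
python3 -c "
from h import *
case([(108,227),(490,283),(463,473)],(0,1,2))"
```

```text
bay c [-120.2   -1.5] yaw 1.3 corners FL FR NR NL pushL pushR [[-58.0, 130.0], [-52.0, -130.0], [-182.0, -133.0], [-188.0, 127.0], [-188.0, 104.0], [-183.0, -110.0]] [[0.9, 2.3], [0.9, -1.2], [-1.8, -1.1]]
```

```bash
python3 -m jog '[{"grip":1,"dx":-2.5,"dy":0.3,"dz":0.2,"rx":0,"ry":0,"rz":0},{"grip":1,"dx":-5,"dy":0.6,"dz":0.5,"rx":0,"ry":0,"rz":0},{"grip":1,"dx":-7.5,"dy":0.9,"dz":0.7,"rx":0,"ry":0,"rz":0},{"grip":1,"dx":-10,"dy":1.2,"dz":1,"rx":0,"ry":0,"rz":0},{"grip":1,"dx":-12.5,"dy":1.5,"dz":1.2,"rx":0,"ry":0,"rz":0},{"grip":1,"dx":-15,"dy":2,"dz":1.5,"rx":0,"ry":0,"rz":0}]' && python3 -c "
from h import *
s,t=tip();print(t,s['time_s'])" && python3 -m jog '[{"grip":1,"dx":25,"dy":0,"dz":-2.5,"rx":0,"ry":0,"rz":0},{"grip":1,"dx":56,"dy":0,"dz":-5.6,"rx":0,"ry":0,"rz":0},{"grip":1,"dx":56,"dy":-50,"dz":-5.6,"rx":0,"ry":0,"rz":0},{"grip":1,"dx":56,"dy":-100,"dz":-5.6,"rx":0,"ry":0,"rz":0},{"grip":1,"dx":56,"dy":-150,"dz":-5.6,"rx":0,"ry":0,"rz":0},{"grip":1,"dx":56,"dy":-200,"dz":-5.6,"rx":0,"ry":0,"rz":0},{"grip":1,"dx":56,"dy":-215,"dz":-5.6,"rx":0,"ry":0,"rz":0},{"grip":1,"dx":56,"dy":-215,"dz":-5.6,"rx":0,"ry":0,"rz":0},{"grip":1,"dx":40,"dy":-215,"dz":-4,"rx":0,"ry":0,"rz":0},{"grip":1,"dx":32,"dy":-215,"dz":-3.2,"rx":0,"ry":0,"rz":0},{"grip":1,"dx":27,"dy":-215,"dz":-2.7,"rx":0,"ry":0,"rz":0}]' && python3 -c "
from h import *
s,t=tip();print(t,s['time_s'])"
```

```text
time_s: 13.1
tool_pos: [532.0, 151.3, 104.6]
tcp_rot: [[-0.985, 0.141, 0.1], [0.14, 0.99, -0.013], [-0.101, 0.001, -0.995]]
wrist_force: [-2.8, 1.5, -1.4]
gripper_width: -0.4
finger_force: 1.5
[-166.21658601  104.39203634   33.11597248] 13.1
time_s: 14.2
tool_pos: [476.0, -57.3, 105.1]
tcp_rot: [[-0.985, 0.14, 0.101], [0.139, 0.99, -0.014], [-0.102, 0.0, -0.995]]
wrist_force: [-0.5, -0.2, 0.7]
gripper_width: -0.3
finger_force: 0.0
[-192.14459085 -109.96918364   33.60632167] 14.2
```

```bash
python3 -m jog '[{"grip":1,"dx":-3,"dy":0,"dz":0.3,"rx":0,"ry":0,"rz":0},{"grip":1,"dx":-5,"dy":0,"dz":0.5,"rx":0,"ry":0,"rz":0},{"grip":1,"dx":-7,"dy":0,"dz":0.7,"rx":0,"ry":0,"rz":0},{"grip":1,"dx":-9,"dy":0,"dz":0.9,"rx":0,"ry":0,"rz":0},{"grip":1,"dx":-11,"dy":0,"dz":1.1,"rx":0,"ry":0,"rz":0},{"grip":1,"dx":-13,"dy":0.5,"dz":1.3,"rx":0,"ry":0,"rz":0},{"grip":1,"dx":-15.5,"dy":1,"dz":1.5,"rx":0,"ry":0,"rz":0},{"grip":1,"dx":-18,"dy":1,"dz":1.8,"rx":0,"ry":0,"rz":0},{"grip":1,"dx":-20.5,"dy":1.5,"dz":2,"rx":0,"ry":0,"rz":0},{"grip":1,"dx":-23,"dy":2,"dz":2.3,"rx":0,"ry":0,"rz":0},{"grip":1,"dx":-25.5,"dy":2,"dz":2.5,"rx":0,"ry":0,"rz":0},{"grip":1,"dx":-28,"dy":2.5,"dz":2.8,"rx":0,"ry":0,"rz":0},{"grip":1,"dx":-30.5,"dy":3,"dz":3,"rx":0,"ry":0,"rz":0},{"grip":1,"dx":-33,"dy":3,"dz":3.3,"rx":0,"ry":0,"rz":0}]' && python3 -c "
from h import *
s,t=tip();print(t,s['time_s'])" && python3 -m jog '[{"grip":1,"dx":25,"dy":0,"dz":-2.5,"rx":0,"ry":0,"rz":0},{"grip":1,"dx":45,"dy":0,"dz":-4.5,"rx":0,"ry":0,"rz":0},{"grip":1,"dx":45,"dy":50,"dz":-4.5,"rx":0,"ry":0,"rz":0},{"grip":1,"dx":45,"dy":100,"dz":-4.5,"rx":0,"ry":0,"rz":0},{"grip":1,"dx":45,"dy":150,"dz":-4.5,"rx":0,"ry":0,"rz":0},{"grip":1,"dx":45,"dy":200,"dz":-4.5,"rx":0,"ry":0,"rz":0},{"grip":1,"dx":45,"dy":210,"dz":-4.5,"rx":0,"ry":0,"rz":0},{"grip":1,"dx":45,"dy":210,"dz":-4.5,"rx":0,"ry":0,"rz":0},{"grip":1,"dx":30,"dy":210,"dz":-3,"rx":0,"ry":0,"rz":0},{"grip":1,"dx":22,"dy":210,"dz":-2.2,"rx":0,"ry":0,"rz":0},{"grip":1,"dx":17,"dy":210,"dz":-1.7,"rx":0,"ry":0,"rz":0}]' && python3 -c "
from h import *
s,t=tip();print(t,s['time_s'])"
```

```text
time_s: 15.6
tool_pos: [506.9, -59.3, 103.8]
tcp_rot: [[-0.985, 0.141, 0.097], [0.14, 0.99, -0.013], [-0.097, 0.001, -0.995]]
wrist_force: [-4.6, -1.8, -0.6]
gripper_width: 0.2
finger_force: 2.0
[-161.64825271 -107.64359426   32.2458712 ] 15.6
time_s: 16.7
tool_pos: [521.5, 149.7, 105.0]
tcp_rot: [[-0.985, 0.143, 0.1], [0.142, 0.99, -0.013], [-0.101, 0.001, -0.995]]
wrist_force: [0.1, 0.5, 0.7]
gripper_width: -0.0
finger_force: 0.0
[-176.33270515  101.26606573   33.44946566] 16.7
```

```bash
python3 -m jog '[{"grip":1,"dx":-2,"dy":0,"dz":0.2,"rx":0,"ry":0,"rz":0},{"grip":1,"dx":-4,"dy":0,"dz":0.4,"rx":0,"ry":0,"rz":0},{"grip":1,"dx":-6,"dy":0,"dz":0.6,"rx":0,"ry":0,"rz":0},{"grip":1,"dx":-8,"dy":0.5,"dz":0.8,"rx":0,"ry":0,"rz":0},{"grip":1,"dx":-10,"dy":1,"dz":1,"rx":0,"ry":0,"rz":0},{"grip":1,"dx":-12,"dy":1,"dz":1.2,"rx":0,"ry":0,"rz":0},{"grip":1,"dx":-14,"dy":1.5,"dz":1.4,"rx":0,"ry":0,"rz":0},{"grip":1,"dx":-16,"dy":1.5,"dz":1.6,"rx":0,"ry":0,"rz":0},{"grip":1,"dx":-18,"dy":2,"dz":1.8,"rx":0,"ry":0,"rz":0},{"grip":1,"dx":-20,"dy":2,"dz":2,"rx":0,"ry":0,"rz":0},{"grip":1,"dx":-22,"dy":2,"dz":2.2,"rx":0,"ry":0,"rz":0},{"grip":1,"dx":-24,"dy":2,"dz":2.4,"rx":0,"ry":0,"rz":0}]' && python3 -c "
from h import *
s,t=tip();print(t,s['time_s'])" && python3 -m jog '[{"grip":1,"dx":25,"dy":0,"dz":-2.5,"rx":0,"ry":0,"rz":0},{"grip":1,"dx":45,"dy":0,"dz":-4.5,"rx":0,"ry":0,"rz":0},{"grip":1,"dx":45,"dy":-50,"dz":-4.5,"rx":0,"ry":0,"rz":0},{"grip":1,"dx":45,"dy":-100,"dz":-4.5,"rx":0,"ry":0,"rz":0},{"grip":1,"dx":45,"dy":-150,"dz":-4.5,"rx":0,"ry":0,"rz":0},{"grip":1,"dx":45,"dy":-200,"dz":-4.5,"rx":0,"ry":0,"rz":0},{"grip":1,"dx":45,"dy":-212,"dz":-4.5,"rx":0,"ry":0,"rz":0},{"grip":1,"dx":45,"dy":-212,"dz":-4.5,"rx":0,"ry":0,"rz":0},{"grip":1,"dx":30,"dy":-212,"dz":-3,"rx":0,"ry":0,"rz":0},{"grip":1,"dx":22,"dy":-212,"dz":-2.2,"rx":0,"ry":0,"rz":0},{"grip":1,"dx":17,"dy":-212,"dz":-1.7,"rx":0,"ry":0,"rz":0}]' && python3 -c "
from h import *
s,t=tip();print(t,s['time_s'])"
```

```text
time_s: 17.9
tool_pos: [543.7, 150.4, 104.4]
tcp_rot: [[-0.985, 0.141, 0.096], [0.141, 0.99, -0.012], [-0.097, 0.002, -0.995]]
wrist_force: [-5.6, 2.8, 2.9]
gripper_width: -0.0
finger_force: 2.9
[-154.75868928  105.1757142    32.83690811] 17.9
time_s: 19.0
tool_pos: [498.9, -56.7, 104.7]
tcp_rot: [[-0.985, 0.139, 0.1], [0.138, 0.99, -0.013], [-0.101, 0.001, -0.995]]
wrist_force: [-0.3, 0.4, -1.0]
gripper_width: 0.1
finger_force: 0.0
[-169.68316533 -106.1793189    33.16019756] 19.0
```

```bash
python3 -m jog '[{"grip":1,"dx":-2,"dy":0,"dz":0.2,"rx":0,"ry":0,"rz":0},{"grip":1,"dx":-4,"dy":0,"dz":0.4,"rx":0,"ry":0,"rz":0},{"grip":1,"dx":-6,"dy":0,"dz":0.6,"rx":0,"ry":0,"rz":0},{"grip":1,"dx":-8,"dy":0,"dz":0.8,"rx":0,"ry":0,"rz":0},{"grip":1,"dx":-10,"dy":0,"dz":1,"rx":0,"ry":0,"rz":0},{"grip":1,"dx":-12,"dy":0,"dz":1.2,"rx":0,"ry":0,"rz":0},{"grip":1,"dx":-14,"dy":0.5,"dz":1.4,"rx":0,"ry":0,"rz":0},{"grip":1,"dx":-16,"dy":0.5,"dz":1.6,"rx":0,"ry":0,"rz":0},{"grip":1,"dx":-18,"dy":1,"dz":1.8,"rx":0,"ry":0,"rz":0},{"grip":1,"dx":-20,"dy":1,"dz":2,"rx":0,"ry":0,"rz":0}]' && python3 -c "
from h import *
s,t=tip();print(t,s['time_s'])" && python3 -m jog '[{"grip":1,"dx":25,"dy":0,"dz":-2.5,"rx":0,"ry":0,"rz":0},{"grip":1,"dx":45,"dy":0,"dz":-4.5,"rx":0,"ry":0,"rz":0},{"grip":1,"dx":45,"dy":50,"dz":-4.5,"rx":0,"ry":0,"rz":0},{"grip":1,"dx":45,"dy":100,"dz":-4.5,"rx":0,"ry":0,"rz":0},{"grip":1,"dx":45,"dy":150,"dz":-4.5,"rx":0,"ry":0,"rz":0},{"grip":1,"dx":45,"dy":200,"dz":-4.5,"rx":0,"ry":0,"rz":0},{"grip":1,"dx":45,"dy":210,"dz":-4.5,"rx":0,"ry":0,"rz":0},{"grip":1,"dx":45,"dy":210,"dz":-4.5,"rx":0,"ry":0,"rz":0},{"grip":1,"dx":30,"dy":210,"dz":-3,"rx":0,"ry":0,"rz":0},{"grip":1,"dx":22,"dy":210,"dz":-2.2,"rx":0,"ry":0,"rz":0},{"grip":1,"dx":17,"dy":210,"dz":-1.7,"rx":0,"ry":0,"rz":0}]' && python3 -c "
from h import *
s,t=tip();print(t,s['time_s'])"
```

```text
time_s: 20.0
tool_pos: [516.9, -59.9, 103.9]
tcp_rot: [[-0.985, 0.141, 0.096], [0.14, 0.99, -0.013], [-0.097, 0.0, -0.995]]
wrist_force: [-5.1, -1.9, 1.2]
gripper_width: -0.2
finger_force: 2.4
[-151.69838572 -106.82342818   32.34730258] 20.0
time_s: 21.1
tool_pos: [531.5, 149.1, 104.9]
tcp_rot: [[-0.985, 0.143, 0.1], [0.142, 0.99, -0.014], [-0.101, 0.001, -0.995]]
wrist_force: [-0.5, -0.5, -0.4]
gripper_width: 0.2
finger_force: 0.0
[-166.36838493  102.14334125   33.40737635] 21.1
```

```bash
python3 -m jog '[{"grip":1,"dx":-3,"dy":0,"dz":0.3,"rx":0,"ry":0,"rz":0},{"grip":1,"dx":-5,"dy":0,"dz":0.5,"rx":0,"ry":0,"rz":0},{"grip":1,"dx":-7,"dy":0,"dz":0.7,"rx":0,"ry":0,"rz":0},{"grip":1,"dx":-9,"dy":0.5,"dz":0.9,"rx":0,"ry":0,"rz":0},{"grip":1,"dx":-11,"dy":0.5,"dz":1.1,"rx":0,"ry":0,"rz":0},{"grip":1,"dx":-13,"dy":1,"dz":1.3,"rx":0,"ry":0,"rz":0},{"grip":1,"dx":-15,"dy":1,"dz":1.5,"rx":0,"ry":0,"rz":0},{"grip":1,"dx":-17,"dy":1,"dz":1.7,"rx":0,"ry":0,"rz":0},{"grip":1,"dx":-18.5,"dy":1.5,"dz":1.8,"rx":0,"ry":0,"rz":0},{"grip":1,"dx":-20,"dy":1.5,"dz":2,"rx":0,"ry":0,"rz":0}]' && python3 -c "
from h import *
s,t=tip();print(t,s['time_s'])" && python3 -m jog '[{"grip":1,"dx":-1,"dy":0,"dz":0.1,"rx":0,"ry":0,"rz":0},{"grip":1,"dx":-2,"dy":0,"dz":0.2,"rx":0,"ry":0,"rz":0},{"grip":1,"dx":-3,"dy":0,"dz":0.3,"rx":0,"ry":0,"rz":0},{"grip":1,"dx":-4,"dy":0,"dz":0.4,"rx":0,"ry":0,"rz":0}]' && python3 -c "
from h import *
s,t=tip();print(t,s['time_s'])"
```

```text
time_s: 22.1
tool_pos: [549.7, 149.8, 104.4]
tcp_rot: [[-0.985, 0.141, 0.096], [0.14, 0.99, -0.012], [-0.097, 0.001, -0.995]]
wrist_force: [-5.8, 3.2, 4.2]
gripper_width: 0.2
finger_force: 3.1
[-148.80872025  105.44910506   32.79485566] 22.1
time_s: 22.5
tool_pos: [553.6, 149.5, 104.4]
tcp_rot: [[-0.985, 0.141, 0.096], [0.14, 0.99, -0.012], [-0.097, 0.002, -0.995]]
wrist_force: [-5.4, 4.5, 3.2]
gripper_width: 0.2
finger_force: 2.9
[-144.86041619  105.69957482   32.79818328] 22.5
```

```bash
python3 -m jog '[{"grip":1,"dx":20,"dy":0,"dz":-2,"rx":0,"ry":0,"rz":0},{"grip":1,"dx":42,"dy":0,"dz":-4.2,"rx":0,"ry":0,"rz":0},{"grip":1,"dx":42,"dy":-50,"dz":-4.2,"rx":0,"ry":0,"rz":0},{"grip":1,"dx":42,"dy":-100,"dz":-4.2,"rx":0,"ry":0,"rz":0},{"grip":1,"dx":42,"dy":-150,"dz":-4.2,"rx":0,"ry":0,"rz":0},{"grip":1,"dx":42,"dy":-200,"dz":-4.2,"rx":0,"ry":0,"rz":0},{"grip":1,"dx":42,"dy":-212,"dz":-4.2,"rx":0,"ry":0,"rz":0},{"grip":1,"dx":42,"dy":-212,"dz":-4.2,"rx":0,"ry":0,"rz":0},{"grip":1,"dx":30,"dy":-212,"dz":-3,"rx":0,"ry":0,"rz":0},{"grip":1,"dx":20,"dy":-212,"dz":-2,"rx":0,"ry":0,"rz":0},{"grip":1,"dx":15,"dy":-212,"dz":-1.5,"rx":0,"ry":0,"rz":0},{"grip":1,"dx":12,"dy":-212,"dz":-1.2,"rx":0,"ry":0,"rz":0},{"grip":1,"dx":10,"dy":-212,"dz":-1,"rx":0,"ry":0,"rz":0},{"grip":1,"dx":8,"dy":-212,"dz":-0.8,"rx":0,"ry":0,"rz":0},{"grip":1,"dx":6,"dy":-212,"dz":-0.6,"rx":0,"ry":0,"rz":0},{"grip":1,"dx":4,"dy":-212,"dz":-0.4,"rx":0,"ry":0,"rz":0}]' && python3 -c "
from h import *
s,t=tip();print(t,s['time_s'])" && python3 -m jog '[{"grip":1,"dx":-1,"dy":0,"dz":0.1,"rx":0,"ry":0,"rz":0},{"grip":1,"dx":-2,"dy":0,"dz":0.2,"rx":0,"ry":0,"rz":0},{"grip":1,"dx":-3,"dy":0,"dz":0.3,"rx":0,"ry":0,"rz":0}]' && python3 -c "
from h import *
s,t=tip();print(t,s['time_s'])"
```

```text
time_s: 24.1
tool_pos: [519.8, -60.5, 104.1]
tcp_rot: [[-0.985, 0.141, 0.096], [0.14, 0.99, -0.013], [-0.097, 0.001, -0.995]]
wrist_force: [-5.5, -1.2, 2.7]
gripper_width: -0.3
finger_force: 2.7
[-148.69795762 -107.02873072   32.5281551 ] 24.1
time_s: 24.4
tool_pos: [522.7, -61.2, 104.1]
tcp_rot: [[-0.985, 0.141, 0.096], [0.14, 0.99, -0.013], [-0.097, 0.0, -0.995]]
wrist_force: [-5.5, -2.9, 2.1]
gripper_width: 0.4
finger_force: 2.5
[-145.71307676 -107.34475303   32.52986041] 24.4
```

```bash
cat > chk.py <<'E'
import sys
from h import *
s,t=tip();f=np.linalg.norm(s["wrist_force"][:2]);print(t.round(1),round(s['time_s'],1),"F",s["wrist_force"].round(1),s["finger_force"].round(1));sys.exit(f>9)
E
python3 -m jog '[{"grip":1,"dx":-1,"dy":0,"dz":0.1,"rx":0,"ry":0,"rz":0},{"grip":1,"dx":-2,"dy":0,"dz":0.2,"rx":0,"ry":0,"rz":0}]' >/dev/null && python3 chk.py && python3 -m jog '[{"grip":1,"dx":-1,"dy":0,"dz":0.1,"rx":0,"ry":0,"rz":0},{"grip":1,"dx":-2,"dy":0,"dz":0.2,"rx":0,"ry":0,"rz":0}]' >/dev/null && python3 chk.py && python3 -m jog '[{"grip":1,"dx":-1,"dy":0,"dz":0.1,"rx":0,"ry":0,"rz":0},{"grip":1,"dx":-2,"dy":0,"dz":0.2,"rx":0,"ry":0,"rz":0}]' >/dev/null && python3 chk.py
```

```text
Traceback (most recent call last):
  File "chk.py", line 3, in <module>
    s,t=tip();f=np.linalg.norm(s["wrist_force"][:2]);print(t.round(1),round(s['time_s'],1),"F",s["wrist_force"].round(1),s["finger_force"].round(1));sys.exit(f>9)
                                                                                                                         ^^^^^^^^^^^^^^^^^^^^^^^
AttributeError: 'float' object has no attribute 'round'
```

```bash
sed -i 's/,s\["finger_force"\].round(1))/)/' chk.py; sed -i 's/sys.exit(f>9)/sys.exit(int(f>9))/' chk.py
python3 chk.py && python3 -m jog '[{"grip":1,"dx":-1,"dy":0,"dz":0.1,"rx":0,"ry":0,"rz":0},{"grip":1,"dx":-2,"dy":0,"dz":0.2,"rx":0,"ry":0,"rz":0}]' >/dev/null && python3 chk.py && python3 -m jog '[{"grip":1,"dx":-1,"dy":0,"dz":0.1,"rx":0,"ry":0,"rz":0},{"grip":1,"dx":-2,"dy":0,"dz":0.2,"rx":0,"ry":0,"rz":0}]' >/dev/null && python3 chk.py
```

```text
[-143.7 -107.4   32.5] 24.6 F [-6.3 -2.   1.6]
[-141.7 -107.4   32.5] 24.8 F [-5.1 -2.   2.1]
[-140.6 -107.5   32.2] 25.0 F [-9.4 -3.4  3.6]
```

```bash
python3 -m jog '[{"grip":1,"dx":20,"dy":0,"dz":-2,"rx":0,"ry":0,"rz":0},{"grip":1,"dx":40,"dy":0,"dz":-4,"rx":0,"ry":0,"rz":0},{"grip":1,"dx":40,"dy":50,"dz":-4,"rx":0,"ry":0,"rz":0},{"grip":1,"dx":40,"dy":100,"dz":-4,"rx":0,"ry":0,"rz":0},{"grip":1,"dx":40,"dy":150,"dz":-4,"rx":0,"ry":0,"rz":0},{"grip":1,"dx":40,"dy":200,"dz":-4,"rx":0,"ry":0,"rz":0},{"grip":1,"dx":40,"dy":212,"dz":-4,"rx":0,"ry":0,"rz":0},{"grip":1,"dx":40,"dy":212,"dz":-4,"rx":0,"ry":0,"rz":0},{"grip":1,"dx":28,"dy":212,"dz":-2.8,"rx":0,"ry":0,"rz":0},{"grip":1,"dx":18,"dy":212,"dz":-1.8,"rx":0,"ry":0,"rz":0},{"grip":1,"dx":13,"dy":212,"dz":-1.3,"rx":0,"ry":0,"rz":0},{"grip":1,"dx":10,"dy":212,"dz":-1,"rx":0,"ry":0,"rz":0},{"grip":1,"dx":8,"dy":212,"dz":-0.8,"rx":0,"ry":0,"rz":0},{"grip":1,"dx":6,"dy":212,"dz":-0.6,"rx":0,"ry":0,"rz":0}]' >/dev/null && python3 chk.py && python3 -m jog '[{"grip":1,"dx":-1,"dy":0,"dz":0.1,"rx":0,"ry":0,"rz":0},{"grip":1,"dx":-2,"dy":0,"dz":0.2,"rx":0,"ry":0,"rz":0}]' >/dev/null && python3 chk.py && python3 -m jog '[{"grip":1,"dx":-1,"dy":0,"dz":0.1,"rx":0,"ry":0,"rz":0},{"grip":1,"dx":-2,"dy":0,"dz":0.2,"rx":0,"ry":0,"rz":0}]' >/dev/null && python3 chk.py && python3 -m jog '[{"grip":1,"dx":-1,"dy":0,"dz":0.1,"rx":0,"ry":0,"rz":0},{"grip":1,"dx":-2,"dy":0,"dz":0.2,"rx":0,"ry":0,"rz":0}]' >/dev/null && python3 chk.py && python3 -m jog '[{"grip":1,"dx":-1,"dy":0,"dz":0.1,"rx":0,"ry":0,"rz":0},{"grip":1,"dx":-2,"dy":0,"dz":0.2,"rx":0,"ry":0,"rz":0}]' >/dev/null && python3 chk.py
```

```text
[-144.5  104.5   33.1] 26.4 F [-5.  -0.1  2.7]
[-143.6  105.    32.8] 26.6 F [-5.1  1.   3.5]
[-141.9  105.4   32.8] 26.8 F [-6.   2.2  3.9]
[-139.9  105.6   32.8] 27.0 F [-4.7  3.6  2.9]
[-138.7  105.7   32.6] 27.2 F [-8.9  3.7  8.4]
```

```bash
python3 -m jog '[{"grip":1,"dx":-1,"dy":0,"dz":0.1,"rx":0,"ry":0,"rz":0},{"grip":1,"dx":-2,"dy":0,"dz":0.2,"rx":0,"ry":0,"rz":0},{"grip":1,"dx":-2,"dy":0,"dz":0.2,"rx":0,"ry":0,"rz":0}]' >/dev/null; python3 chk.py
python3 -m jog '[{"grip":1,"dx":20,"dy":0,"dz":-2,"rx":0,"ry":0,"rz":0},{"grip":1,"dx":40,"dy":0,"dz":-4,"rx":0,"ry":0,"rz":0},{"grip":1,"dx":40,"dy":-50,"dz":-4,"rx":0,"ry":0,"rz":0},{"grip":1,"dx":40,"dy":-100,"dz":-4,"rx":0,"ry":0,"rz":0},{"grip":1,"dx":40,"dy":-150,"dz":-4,"rx":0,"ry":0,"rz":0},{"grip":1,"dx":40,"dy":-200,"dz":-4,"rx":0,"ry":0,"rz":0},{"grip":1,"dx":40,"dy":-212,"dz":-4,"rx":0,"ry":0,"rz":0},{"grip":1,"dx":40,"dy":-212,"dz":-4,"rx":0,"ry":0,"rz":0},{"grip":1,"dx":28,"dy":-212,"dz":-2.8,"rx":0,"ry":0,"rz":0},{"grip":1,"dx":20,"dy":-212,"dz":-2,"rx":0,"ry":0,"rz":0},{"grip":1,"dx":14,"dy":-212,"dz":-1.4,"rx":0,"ry":0,"rz":0},{"grip":1,"dx":11,"dy":-212,"dz":-1.1,"rx":0,"ry":0,"rz":0},{"grip":1,"dx":9,"dy":-212,"dz":-0.9,"rx":0,"ry":0,"rz":0},{"grip":1,"dx":7,"dy":-212,"dz":-0.7,"rx":0,"ry":0,"rz":0}]' >/dev/null && python3 chk.py && python3 -m jog '[{"grip":1,"dx":-1,"dy":0,"dz":0.1,"rx":0,"ry":0,"rz":0},{"grip":1,"dx":-2,"dy":0,"dz":0.2,"rx":0,"ry":0,"rz":0}]' >/dev/null && python3 chk.py && python3 -m jog '[{"grip":1,"dx":-1,"dy":0,"dz":0.1,"rx":0,"ry":0,"rz":0},{"grip":1,"dx":-2,"dy":0,"dz":0.2,"rx":0,"ry":0,"rz":0}]' >/dev/null && python3 chk.py
```

```text
[-138.7  105.5   32. ] 27.5 F [-14.9   3.   10.2]
[-141.4 -106.6   33. ] 28.9 F [ 0.1 -0.1 -0.8]
[-140.5 -106.8   32.7] 29.1 F [-5.2 -0.   3.5]
[-139.1 -107.    32.5] 29.3 F [-9.7 -0.5  6.9]
```

```bash
python3 -m jog '[{"grip":1,"dx":-1,"dy":0,"dz":0.1,"rx":0,"ry":0,"rz":0},{"grip":1,"dx":-1,"dy":0,"dz":0.1,"rx":0,"ry":0,"rz":0}]' >/dev/null; python3 chk.py;  python3 -m jog '[{"grip":1,"dx":-1,"dy":0,"dz":0.1,"rx":0,"ry":0,"rz":0},{"grip":1,"dx":-1,"dy":0,"dz":0.1,"rx":0,"ry":0,"rz":0}]' >/dev/null; python3 chk.py
```

```text
[-139.1 -106.9   32.1] 29.5 F [-10.5   1.4   7.1]
[-139.1 -106.8   31.8] 29.7 F [-13.6   1.1   9.5]
```

```bash
python3 -m jog '[{"grip":1,"dx":20,"dy":0,"dz":-2,"rx":0,"ry":0,"rz":0},{"grip":1,"dx":40,"dy":0,"dz":-4,"rx":0,"ry":0,"rz":0},{"grip":1,"dx":40,"dy":50,"dz":-4,"rx":0,"ry":0,"rz":0},{"grip":1,"dx":40,"dy":100,"dz":-4,"rx":0,"ry":0,"rz":0},{"grip":1,"dx":40,"dy":150,"dz":-4,"rx":0,"ry":0,"rz":0},{"grip":1,"dx":40,"dy":200,"dz":-4,"rx":0,"ry":0,"rz":0},{"grip":1,"dx":40,"dy":212,"dz":-4,"rx":0,"ry":0,"rz":0},{"grip":1,"dx":40,"dy":212,"dz":-4,"rx":0,"ry":0,"rz":0},{"grip":1,"dx":28,"dy":212,"dz":-2.8,"rx":0,"ry":0,"rz":0},{"grip":1,"dx":18,"dy":212,"dz":-1.8,"rx":0,"ry":0,"rz":0},{"grip":1,"dx":13,"dy":212,"dz":-1.3,"rx":0,"ry":0,"rz":0},{"grip":1,"dx":10,"dy":212,"dz":-1,"rx":0,"ry":0,"rz":0},{"grip":1,"dx":8,"dy":212,"dz":-0.8,"rx":0,"ry":0,"rz":0},{"grip":1,"dx":6,"dy":212,"dz":-0.6,"rx":0,"ry":0,"rz":0}]' >/dev/null; python3 chk.py && python3 -m jog '[{"grip":1,"dx":-1,"dy":0,"dz":0.1,"rx":0,"ry":0,"rz":0},{"grip":1,"dx":-1,"dy":0,"dz":0.1,"rx":0,"ry":0,"rz":0}]' >/dev/null && python3 chk.py && python3 -m jog '[{"grip":1,"dx":-1,"dy":0,"dz":0.1,"rx":0,"ry":0,"rz":0},{"grip":1,"dx":-2,"dy":0,"dz":0.2,"rx":0,"ry":0,"rz":0}]' >/dev/null; python3 chk.py;  python3 -m jog '[{"grip":1,"dx":-1,"dy":0,"dz":0.1,"rx":0,"ry":0,"rz":0},{"grip":1,"dx":-2,"dy":0,"dz":0.2,"rx":0,"ry":0,"rz":0}]' >/dev/null; python3 chk.py
```

```text
[-141.2  104.6   33.2] 31.1 F [-0.5  0.3 -1.2]
[-140.3  105.    33.3] 31.3 F [-0.1 -0.1 -0. ]
[-139.   105.1   33.1] 31.5 F [-5.4  1.   3. ]
[-138.6  105.1   32.7] 31.7 F [-10.7   1.7   7.9]
```

```bash
python3 -m jog '[{"grip":1,"dx":25,"dy":0,"dz":-3,"rx":0,"ry":0,"rz":0},{"grip":1,"dx":60,"dy":0,"dz":-20,"rx":0,"ry":0,"rz":0},{"grip":1,"dx":60,"dy":0,"dz":-65,"rx":0,"ry":0,"rz":0},{"grip":1,"dx":55,"dy":0,"dz":-105,"rx":0,"ry":0,"rz":0},{"grip":1,"dx":55,"dy":0,"dz":-105,"rx":0,"ry":0,"rz":0}]' && python3 chk.py; python3 -c "
from h import *
plan(-149,-240,130);plan(-149,-240,68)"
```

```text
time_s: 32.2
tool_pos: [500.6, 157.3, 210.6]
tcp_rot: [[-0.984, 0.14, 0.113], [0.14, 0.99, -0.012], [-0.114, 0.004, -0.993]]
wrist_force: [1.0, -0.2, 0.8]
gripper_width: -0.0
finger_force: 0.0
[-197.2  106.2  139.3] 32.2 F [ 1.  -0.2  0.8]
d [ -47.9 -346.    13.2] r [0.004 0.014 0.   ] p [ 501. -192.  202.]
d [ -40.8 -346.2   74.8] r [0.004 0.014 0.   ] p [ 501. -192.  140.]
```

```bash
python3 -m jog '[{"grip":1,"dx":0,"dy":-50,"dz":0,"rx":0,"ry":0,"rz":0},{"grip":1,"dx":0,"dy":-100,"dz":0,"rx":0,"ry":0,"rz":0},{"grip":1,"dx":0,"dy":-150,"dz":0,"rx":0,"ry":0,"rz":0},{"grip":1,"dx":0,"dy":-200,"dz":0,"rx":0,"ry":0,"rz":0},{"grip":1,"dx":0,"dy":-250,"dz":0,"rx":0,"ry":0,"rz":0},{"grip":1,"dx":-10,"dy":-300,"dz":0,"rx":0,"ry":0,"rz":0},{"grip":1,"dx":-30,"dy":-345,"dz":5,"rx":0,"ry":0,"rz":0},{"grip":1,"dx":-48,"dy":-345,"dz":10,"rx":0,"ry":0,"rz":0},{"grip":1,"dx":-48,"dy":-345,"dz":10,"rx":0,"ry":0,"rz":0},{"grip":1,"dx":-48,"dy":-345,"dz":10,"rx":0,"ry":0,"rz":0}]'>/dev/null; python3 - <<'E'
from h import *
import cv2
s,t=tip();print(t);plan(-149,-240,68)
w=viewer.snapshot("wrist");top=viewer.snapshot("top")
a=w["color"][:,:,::-1];b=cv2.resize(top["color"][125:245,255:415,::-1],(400,300),interpolation=cv2.INTER_CUBIC)
im=np.zeros((600,800,3),np.uint8);im[:250,:400]=cv2.resize(a,(400,250));
im[300:600,:400]=b
c=top["color"][185:240,335:415,::-1]; im[300:575,400:]=cv2.resize(c,(400,275),interpolation=cv2.INTER_CUBIC)
sc=viewer.snapshot("scene")["color"][190:260,250:350,::-1];im[:280,400:]=cv2.resize(sc,(400,280),interpolation=cv2.INTER_CUBIC)
cv2.imwrite("pics/m1.png",im)
E
```

```text
[-153.37209042 -239.66069014  126.03960897]
d [ 1.5 -0.3 58.2] r [ 0.002 -0.001  0.   ] p [ 501. -192.  140.]
```

View pics/m1.png

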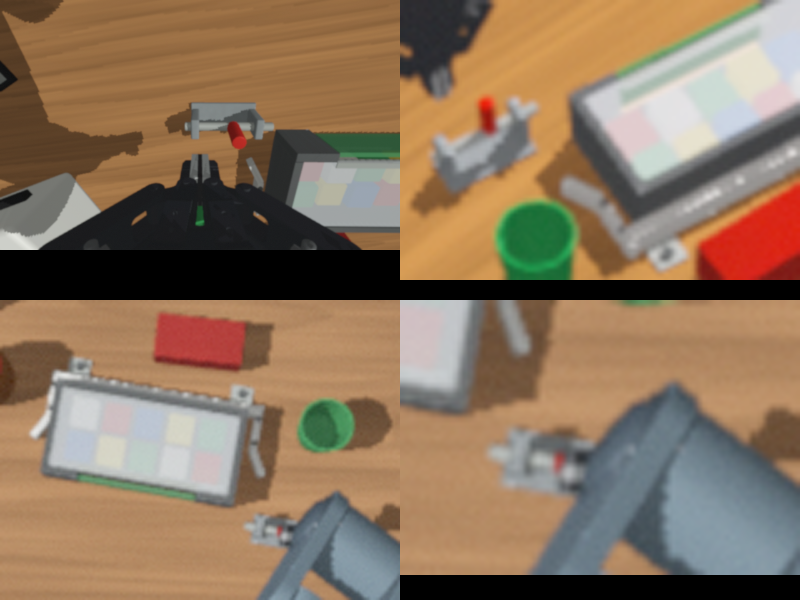

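The case sits flush along the stop bar. The knob top appears at wrist pixel (382,227), with the fingers to its right side (robot's −y). I'll check its position and compute the descent.

```bash
python3 - <<'E'
from h import *
s,_=tip();w=viewer.snapshot("wrist");T=np.eye(4);T[:3,:3]=s["tcp_rot"];T[:3,3]=s["tool_pos"]
o=viewer.snapshot("top")
k=plane(ray(w,382,227,T),84);print(toworld([0,0],-YAW,k[:2]-O))
print(tri([ray(w,382,227,T),ray(o,368.6,216.6)]))
E
python3 -m jog '[{"grip":1,"dx":1,"dy":0,"dz":35,"rx":0,"ry":0,"rz":0},{"grip":1,"dx":1,"dy":0,"dz":58,"rx":0,"ry":0,"rz":0},{"grip":1,"dx":1,"dy":0,"dz":58,"rx":0,"ry":0,"rz":0}]'>/dev/null; python3 chk.py
```

```text
[-161.29408525 -198.285999  ]
[ 512.7882387  -151.51733342   83.31734882]
[-150.5 -238.3   65.8] 33.8 F [-0.1 -0.5 -0. ]
```

```bash
python3 -m jog '[{"grip":1,"dx":0,"dy":4,"dz":0,"rx":0,"ry":0,"rz":0},{"grip":1,"dx":0,"dy":8,"dz":0,"rx":0,"ry":0,"rz":0},{"grip":1,"dx":0,"dy":12,"dz":0,"rx":0,"ry":0,"rz":0},{"grip":1,"dx":0,"dy":15,"dz":0,"rx":0,"ry":0,"rz":0},{"grip":1,"dx":0,"dy":18,"dz":0,"rx":0,"ry":0,"rz":0},{"grip":1,"dx":0,"dy":21,"dz":0,"rx":0,"ry":0,"rz":0},{"grip":1,"dx":0,"dy":24,"dz":0,"rx":0,"ry":0,"rz":0}]'>/dev/null; python3 chk.py && python3 -m jog '[{"grip":1,"dx":0,"dy":4,"dz":0,"rx":0,"ry":0,"rz":0},{"grip":1,"dx":0,"dy":8,"dz":0,"rx":0,"ry":0,"rz":0},{"grip":1,"dx":0,"dy":12,"dz":0,"rx":0,"ry":0,"rz":0},{"grip":1,"dx":0,"dy":16,"dz":0,"rx":0,"ry":0,"rz":0},{"grip":1,"dx":0,"dy":20,"dz":0,"rx":0,"ry":0,"rz":0}]'>/dev/null; python3 chk.py && python3 -m jog '[{"grip":1,"dx":0,"dy":3,"dz":0,"rx":0,"ry":0,"rz":0},{"grip":1,"dx":0,"dy":6,"dz":0,"rx":0,"ry":0,"rz":0},{"grip":1,"dx":0,"dy":9,"dz":0,"rx":0,"ry":0,"rz":0},{"grip":1,"dx":0,"dy":12,"dz":0,"rx":0,"ry":0,"rz":0},{"grip":1,"dx":0,"dy":15,"dz":0,"rx":0,"ry":0,"rz":0}]'>/dev/null; python3 chk.py && python3 -m jog '[{"grip":1,"dx":0,"dy":2,"dz":0,"rx":0,"ry":0,"rz":0},{"grip":1,"dx":0,"dy":4,"dz":0,"rx":0,"ry":0,"rz":0}]'>/dev/null; python3 chk.py
```

```text
[-147.6 -216.2   69.4] 34.5 F [ 0.5 -2.1  1.9]
[-147.7 -195.8   69.3] 35.0 F [ 0.5 -2.   1.2]
[-147.8 -180.8   69.1] 35.5 F [ 1.  -2.5  1.2]
[-147.9 -176.9   69.1] 35.6 F [ 0.5 -2.   1.5]
```

```bash
sed -i 's/f>9/f>7/' chk.py
python3 -m jog '[{"grip":1,"dx":0,"dy":2,"dz":0,"rx":0,"ry":0,"rz":0},{"grip":1,"dx":0,"dy":4,"dz":0,"rx":0,"ry":0,"rz":0}]'>/dev/null; python3 chk.py && python3 -m jog '[{"grip":1,"dx":0,"dy":2,"dz":0,"rx":0,"ry":0,"rz":0},{"grip":1,"dx":0,"dy":4,"dz":0,"rx":0,"ry":0,"rz":0}]'>/dev/null; python3 chk.py && python3 -m jog '[{"grip":1,"dx":0,"dy":1,"dz":0,"rx":0,"ry":0,"rz":0},{"grip":1,"dx":0,"dy":2,"dz":0,"rx":0,"ry":0,"rz":0}]'>/dev/null; python3 chk.py && python3 -m jog '[{"grip":1,"dx":0,"dy":1,"dz":0,"rx":0,"ry":0,"rz":0},{"grip":1,"dx":0,"dy":2,"dz":0,"rx":0,"ry":0,"rz":0}]'>/dev/null; python3 chk.py && python3 -m jog '[{"grip":1,"dx":0,"dy":1,"dz":0,"rx":0,"ry":0,"rz":0},{"grip":1,"dx":0,"dy":2,"dz":0,"rx":0,"ry":0,"rz":0}]'>/dev/null; python3 chk.py && python3 -m jog '[{"grip":1,"dx":0,"dy":1,"dz":0,"rx":0,"ry":0,"rz":0},{"grip":1,"dx":0,"dy":2,"dz":0,"rx":0,"ry":0,"rz":0}]'>/dev/null; python3 chk.py
```

```text
[-147.9 -172.9   69.1] 35.9 F [ 1.2 -3.1  0.5]
[-147.9 -168.9   69.1] 36.0 F [ 1.9 -2.   0.8]
[-147.9 -167.6   69.2] 36.2 F [-0.9 -8.4  0.5]
[-147.9 -167.6   69.2] 36.2 F [-0.9 -8.4  0.5]
[-147.9 -167.6   69.2] 36.2 F [-0.9 -8.4  0.5]
[-147.9 -167.6   69.2] 36.2 F [-0.9 -8.4  0.5]
```

```bash
python3 -m jog '[{"grip":1,"dx":0,"dy":1,"dz":0,"rx":0,"ry":0,"rz":0},{"grip":1,"dx":0,"dy":2,"dz":0,"rx":0,"ry":0,"rz":0},{"grip":1,"dx":0,"dy":2,"dz":0,"rx":0,"ry":0,"rz":0}]'>/dev/null; python3 chk.py
python3 -m jog '[{"grip":1,"dx":0,"dy":-8,"dz":0,"rx":0,"ry":0,"rz":0},{"grip":1,"dx":0,"dy":-25,"dz":0,"rx":0,"ry":0,"rz":0},{"grip":1,"dx":0,"dy":-25,"dz":-45,"rx":0,"ry":0,"rz":0},{"grip":1,"dx":0,"dy":-25,"dz":-90,"rx":0,"ry":0,"rz":0},{"grip":1,"dx":50,"dy":-25,"dz":-130,"rx":0,"ry":0,"rz":0},{"grip":1,"dx":95,"dy":-50,"dz":-150,"rx":0,"ry":0,"rz":0},{"grip":1,"dx":100,"dy":-100,"dz":-150,"rx":0,"ry":0,"rz":0},{"grip":1,"dx":100,"dy":-150,"dz":-150,"rx":0,"ry":0,"rz":0},{"grip":1,"dx":100,"dy":-200,"dz":-150,"rx":0,"ry":0,"rz":0},{"grip":1,"dx":100,"dy":-200,"dz":-150,"rx":0,"ry":0,"rz":0},{"grip":1,"dx":100,"dy":-200,"dz":-150,"rx":0,"ry":0,"rz":0}]'>/dev/null; python3 - <<'E'
from h import *
import cv2
s,t=tip();print(t,s["time_s"],s["wrist_force"])
im=np.zeros((600,800,3),np.uint8)
im[:300,:400]=cv2.resize(viewer.snapshot("top")["color"][125:245,255:415,::-1],(400,300),interpolation=cv2.INTER_CUBIC)
im[:300,400:]=cv2.resize(viewer.snapshot("scene")["color"][175:265,255:375,::-1],(400,300),interpolation=cv2.INTER_CUBIC)
im[300:,:480]=cv2.resize(viewer.snapshot("top")["color"][60:300,100:540,::-1],(480,300))
cv2.imwrite("pics/m2.png",im)
E
```

```text
[-147.8 -167.3   69.2] 36.5 F [ -2.1 -12.6  -0.2]
[-263.13194165 -365.8366834   207.40104371] 37.65 [0.14192313 0.82873611 0.79092656]
```

View pics/m2.png

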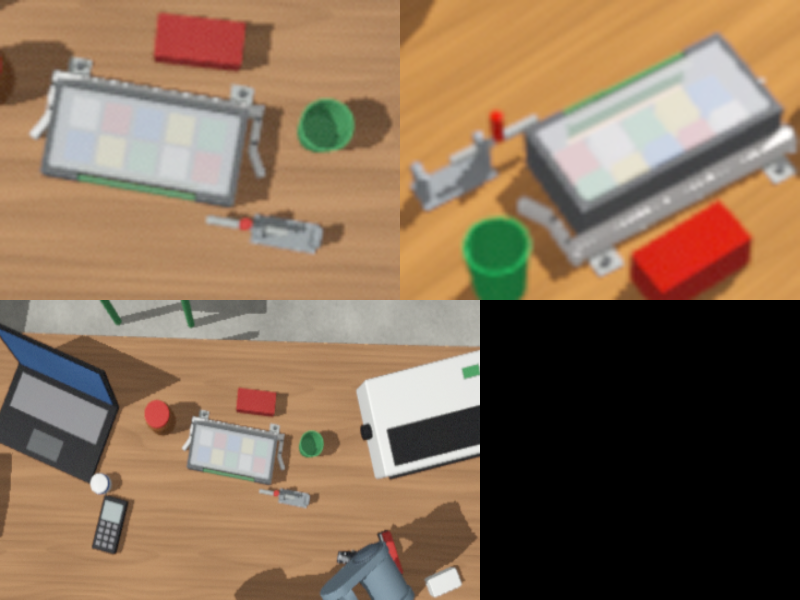

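The bolt is fully across: knob at (245,224) and rod end at (207,220) in the left crop, behind the case. The case is flush on the bar, nothing else has moved, and the arm is clear.

```bash
python3 -c "
from station import sign_off
print(sign_off())"
```

```text
the job is handed in; nothing more can be done
None
```

The showcase is pressed flush against the stop bar at both far corners, the bolt is at its hard end and released, and the job was handed in at about 38 s. The highest force I read while pushing was about 18 N, taken between moves rather than continuously.

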